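Oil a sliding-door trolley at the spray rest

TASK

From the wooden parts bin take the longer of the two four-wheeled sliding-door trolleys and, without dropping it, set it on its wheels between the two low rails of the spray rest, lengthways and about midway along them, and let go. Then, only once it stands there, press the white cap of the spray can beside it all the way down for a moment and let it spring back up, leaving the trolley standing there. Leave the other fittings in the bin and the things on the bench where they are.

Things in the scene. Friction and masses are not known exactly. Their poses are not given: they have to be found in the camera images.
- bin: Fixed open plywood bin, 188 (x) by 436 (y) by 35 mm high, walls and floor 4 mm. Two dividers as high as the walls make three equal compartments in a row along y, inner 180 (x) by 140 (y) mm, centres at y = -144, 0 and 144 mm. Each holds one fitting; which is where varies. Origin: centre of its underside.
- long_trolley: The longer trolley: aluminium bar 140 long (x), 24 wide (y), from z = 16 to 46 mm, with four grey rigid wheels, 40 mm diameter, 9 mm thick, on its sides at x = +/-50 mm (42 mm wide over the wheels). Between the wheels 60 mm of the bar's sides is free to grasp across y. About 0.22 kg. Origin: centre of its underside, where the wheels stand; z up.
- short_trolley: The shorter trolley, same section and wheels, bar 90 mm long, wheels at x = +/-24 mm. Not to be moved. Origin: centre of its underside.
- channel: Aluminium U channel, open upward, 130 (x) by 40 (y) by 35 mm high, no wheels. Not to be moved. Origin: centre of its underside.
- station: Fixed spray rest: wooden board 120 (x) by 300 (y) by 18 mm. Two low rails along y, 12 wide, 150 long, 8 mm above the board, inner faces at x = +/-30 mm, from y = -5 to 145 mm. At y = -105 mm a clamped spray can, 56 mm diameter, shoulder top at z = 166 mm, white cap on top. Origin: centre of the board's underside.
- rest (a point): Point on the board's top (z = 18 mm), midway between the two rails and midway along them, where the trolley's origin should come; its axes are those of the spray rest, the rails run along y.
- cap_top (a point): Centre of the flat top of the spray can's cap (white cylinder 36 mm diameter, 22 mm high), 198 mm above the bench when up; moves with the cap.
- cap (a joint): Travel of the sprung cap in m: 0 = up, 0.008 = fully down (about 6 N); springs back by itself.
- seam_roller: Bystander: seam roller with wooden handle, about 195 mm long, lying on the bench. Origin: underside, near the front of the handle.
- tape_measure: Bystander: black tape measure standing on the bench, 72 by 40 by 66 mm. Origin: centre of its underside.
- offcut: Bystander: plywood offcut 160 by 70 by 19 mm lying on the bench. Origin: centre of its underside.
Mind the look-alikes: they are no part of the job. What is shaped like the long_trolley but orange or pink is not meant.

How it is judged:
By the outcome, as a careful person would: the job done as asked, in the order asked, and still so for the second after the job is handed in, with the robot touching nothing.
It also fails if it takes over 59 s, if anything falls off the work surface, if the arm or the gripper's body presses on something with over 40 N, if the wrist force passes 120 N, or if a joint passes its speed limit or range.

ROBOT

A 6-joint arm with a two-finger parallel gripper is mounted at the origin on the work surface. World frame = base frame: x ahead of the robot, y to its left, z up, the work surface at z = 0. Lengths are in mm, angles in rad, forces in N, time in s.
With the tool pointing down it reaches from about 350 to 875 mm from the base axis. Payload 4.2 kg.
Tool frame: the origin (TCP) lies at the very end of the fingers, on their centre line; the grasp point (between the pads) lies 19 mm behind it; y points along the fingers, z is the direction in which the jaws open and shut, and the axes are right-handed (so a half turn about y gives the same grasp; the last joint's range is limited). The gripper opens to 85 mm and grips with 20 to 120 N. Pads are 22 mm wide; open, the fingers measure 114 mm over their backs; the gripper's body (76 mm by 85 mm) begins 54 mm behind the grasp point. The pads swing forward as they close: fully open they stand 13 mm farther back than shut.
Start: joints at [1.574, 0.385, 0.008, 0, -1.194, -0.259], TCP at [158.105, 604.65, 231.312] pointing down, gripper open.
Joint ranges: [-3.14, 3.14], [-1.21, 2.06], [-1.07, 1.41], [-3.16, 2.05], [-2.99, -0.16], [-3.1, 3.1]. Speed limits (rad/s): [2.79, 2.79, 3.14, 3.14, 3.14, 3.14].

INTERFACE

Orientations are given as a unit quaternion [x, y, z, w].
In Python, from bench import arm gives the robot as it stands.
- The arm moves only by the shell command python3 -m creep 'ROWS'. ROWS is JSON, a list of rows, each an object with "delta_pos": the shift along the tool's x, y, z in mm, a list of three; "rot": the turn, a rotation vector about the tool's x, y, z in rad, a list of three; "jaw": the finger opening in mm, from 0 to 85.4. A call has exactly 10 rows; each row shifts and turns the commanded pose from where the row before left it, along the tool's axes as they then stand; what a row does not reach is not made up. A row lasts 1/12 s, in which the tool goes at most 41.7 mm and 7.16 degrees, less where a joint would pass 70% of its speed; a pose out of reach is approached as far as the arm can. A call is refused whole if a number of a shift passes 41.7 or a number of a turn 0.125, either way. A call with a gripper value outside its range is refused whole. The fingers move at their own pace and stop on an object; the grip force is fixed at half the most. Time passes only in rows, so rows that do not move let the fingers close, or fill a call up. It gives the time, the measured TCP pose, the force and the opening at its end, in the units of the state.
- arm.read_state(): the state, without advancing time (a new reading comes with each control period).
- arm.get_image(name): name is "side" or "top"; returns the picture (420x560x3 uint8, red, green, blue); there is no depth.
- arm.calibration(name): a dict with "intrinsics" (3x3 intrinsics, pixels), "dist_coeffs" ([k1, k2, p1, p2, k3] as OpenCV has them; the pictures are not rectified), "R" (3x3) and "t" (3): a world point X has camera coordinates R X + t. Camera axes: x right, y down, z forward; pixel columns grow to the right and rows downward; lengths in mm; the calibration is good to about 2 mm. A picture is of the moment at which its call begins. calibration takes no time and is no camera call.
- arm.job_done(): hands the job in, once; it reports no verdict.
Trained networks look in the newest picture that a camera, given by its name, has taken for a name from the list of things; names that differ only in an ending like _2 or _b are one class to them, and where a whole thing is asked for, a point or a joint stands for the part that bears it (a point fixed in the world has none). Each returns a list of dicts, best first, with "p" (0 to 1); they miss things now and then, are a little off and sometimes report something else, mostly with a low value. They report only what shows in the picture. A call takes as long as a camera call. They do not tell look-alikes from the thing itself.
- arm.find_in(camera, target): "location" ([column, row] in pixels, amid what is visible of it).
- arm.masks_of(camera, target): "pixels" (420x560 bool, what is visible of it) and "location" ([column, row] in pixels, amid what is visible of it).
The state is a dict: "clock": time; "joints": joint angles; "joint_vel": joint speeds; "joint_efforts": joint torques, N m; "position": TCP position; "ee_rot": TCP orientation; "contact_force": force on the tool from outside, world axes, zero at the start; "wrist_torque": the same for the moment, N m; "gripper_width": finger opening in mm.
Only numpy, scipy, OpenCV 4.12 (cv2) and the standard library are available. Lean on these libraries where they do the work, as an engineer would, in place of code of your own. Each camera call takes 0.05 s, during which the arm holds its last target. There are 200 camera calls.

## Working session

There is one attempt and no reset: what is moved stays moved. The work goes in short steps, Python scripts to look and compute and a shell command to move; the robot and the scene stay as the last step left them, time stands still between calls to the robot, and variables do not carry over. Pictures are saved under pics/ and viewed, about 8 in all and at most 12, crops included, and the job is handed in when it is done.

```bash
mkdir -p pics; ls; python3 - <<'E'
from bench import arm
import cv2,numpy as np
for c in ("side","top"):
    cv2.imwrite(f"pics/{c}0.png",arm.get_image(c)[:,:,::-1])
    k=arm.calibration(c); print(c,np.round(k["intrinsics"],1).tolist(),np.round(k["dist_coeffs"],4),np.round(k["R"],3).tolist(),np.round(k["t"],1))
    for t in ("long_trolley","short_trolley","channel","cap_top","station","bin","seam_roller","tape_measure","offcut"):
        print(t,[(round(d["p"],2),np.round(d["location"]).tolist()) for d in arm.find_in(c,t)])
s=arm.read_state();print(s)
E
```

```text
pics
side [[418.4, 0.0, 273.7], [0.0, 418.4, 209.8], [0.0, 0.0, 1.0]] [-0.1082  0.      0.      0.      0.    ] [[0.789, -0.614, -0.008], [-0.387, -0.488, -0.783], [0.477, 0.621, -0.622]] [-473.4  283.3 1125.9]
long_trolley [(0.86, [195.0, 176.0]), (0.79, [142.0, 193.0]), (0.72, [244.0, 156.0])]
short_trolley [(0.74, [321.0, 266.0]), (0.57, [238.0, 212.0])]
channel [(0.71, [221.0, 198.0]), (0.5, [348.0, 224.0])]
cap_top [(0.74, [338.0, 242.0]), (0.53, [321.0, 264.0]), (0.24, [198.0, 178.0])]
station [(0.72, [319.0, 262.0])]
bin [(0.57, [222.0, 205.0])]
seam_roller [(0.6, [293.0, 188.0]), (0.21, [224.0, 204.0])]
tape_measure [(0.56, [347.0, 224.0])]
offcut [(0.95, [387.0, 343.0]), (0.29, [322.0, 263.0])]
top [[469.0, 0.0, 281.1], [0.0, 469.0, 209.1], [0.0, 0.0, 1.0]] [0.0283 0.     0.     0.     0.    ] [[-0.018, -1.0, 0.021], [-0.999, 0.017, -0.043], [0.042, -0.021, -0.999]] [ -92.5  554.2 1813.3]
long_trolley [(0.77, [140.0, 273.0]), (0.7, [158.0, 222.0]), (0.69, [152.0, 157.0])]
short_trolley [(0.69, [316.0, 204.0]), (0.51, [237.0, 216.0])]
channel [(0.88, [201.0, 217.0])]
cap_top 
[... 225 characters left out ...]
': 1.0, 'joints': array([ 1.57359897e+00,  3.84710507e-01,  7.90626470e-03, -6.57417427e-06,
       -1.19398888e+00, -2.58615535e-01]), 'joint_vel': array([-7.13647597e-04,  5.49774692e-04,  1.42748053e-03,  7.24804674e-04,
        1.47283220e-04,  2.66380492e-05]), 'joint_efforts': array([ 7.83720498e-04, -3.92095542e+01,  1.88622791e+01,  4.19053271e+00,
       -3.04310970e-04, -9.03523869e-07]), 'position': array([158.10416698, 604.65656558, 231.30720832]), 'ee_rot': array([ 0.09019566,  0.70133124, -0.70132956, -0.09020025]), 'contact_force': array([-0.31641117, -0.43205404,  0.67801004]), 'wrist_torque': array([-0.02046981, -0.06468579, -0.06817213]), 'gripper_width': 85.33876662986829}
```

View images.

```bash
python3 - <<'E'
import cv2,numpy as np
a=cv2.imread("pics/top0.png")[110:310,110:440];b=cv2.imread("pics/side0.png")[120:380,100:460]
a=cv2.resize(a,None,fx=2.4,fy=2.4,interpolation=2);cv2.imwrite("pics/top1.png",a)
b=cv2.resize(b,None,fx=2.2,fy=2.2,interpolation=2);cv2.imwrite("pics/side1.png",b)
E
```

```text
(no output)
```

View pics/top1.png

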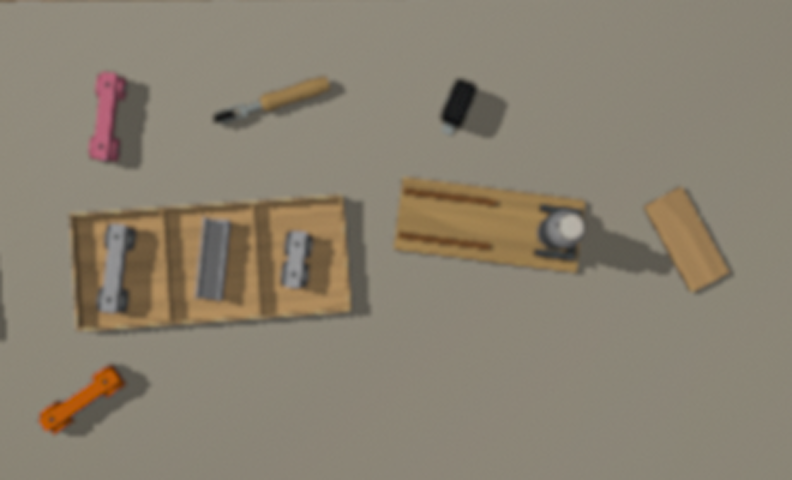

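View pics/side1.png

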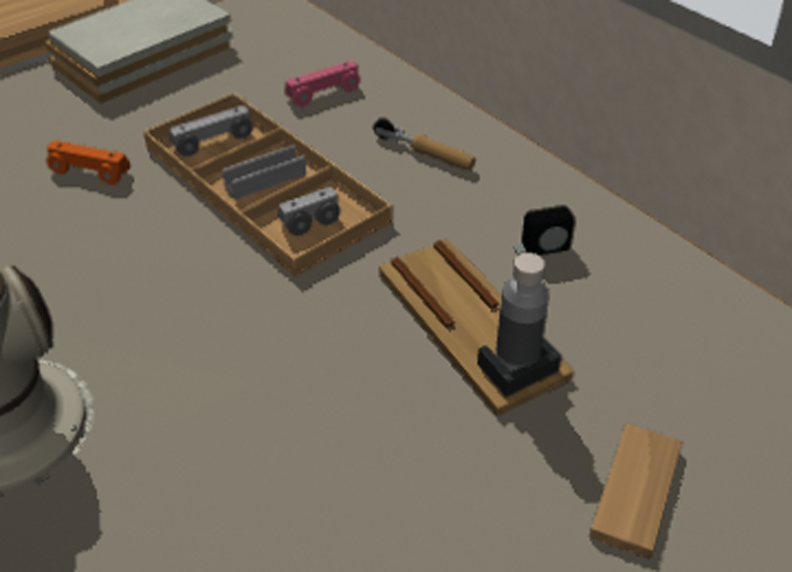

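The three "long_trolley" candidates in the top picture are pink (152,157), orange (140,273) and silver in the bin (158,222). In the side picture they are pink (244,156), orange (142,193) and silver (195,176). The silver one in the left compartment is the one meant: it is bare aluminium with grey wheels and clearly longer than the trolley at (237,216). The enlarged crops above confirm it. Next I fit poses to the masks.

```bash
cat > h.py <<'E'
from bench import arm
import cv2,numpy as np
from scipy.optimize import minimize
from scipy.spatial.transform import Rotation as Ro
def box(x0,x1,y0,y1,z0,z1): return np.array([[x,y,z] for x in(x0,x1) for y in(y0,y1) for z in(z0,z1)],float)
def cyl(c,r,z0,z1):
    a=np.linspace(0,2*np.pi,24,False); return np.array([[c[0]+r*np.cos(t),c[1]+r*np.sin(t),z] for t in a for z in(z0,z1)])
def wheel(x,y0,y1):
    a=np.linspace(0,2*np.pi,24,False); return np.array([[x+20*np.cos(t),y,20+20*np.sin(t)] for t in a for y in(y0,y1)])
def trolley(L,w): return [box(-L/2,L/2,-12,12,16,46)]+[wheel(s*w,*y) for s in(-1,1) for y in((-21,-12),(12,21))]
LONG=trolley(140,50)
STATION=[box(-60,60,-150,150,0,18),cyl((0,-105),28,18,166),cyl((0,-105),18,166,198)]
BIN=[box(-94,94,-218,218,0,35)]
def proj(c,P):
    k=arm.calibration(c); R=np.array(k["R"])
    return cv2.projectPoints(np.asarray(P,float).reshape(-1,3),cv2.Rodrigues(R)[0],np.array(k["t"],float),np.array(k["intrinsics"]),np.array(k["dist_coeffs"]))[0][:,0]
def ray(c,px,z):
    k=arm.calibration(c); R=np.array(k["R"]); u=cv2.undistortPoints(np.array([[px]],float),np.array(k["intrinsics"]),np.array(k["dist_coeffs"]))[0,0]
    o=-R.T@k["t"]; d=R.T@np.array([*u,1]); return o+d*(z-o[2])/d[2]
def mask(c,name,near):
    ms=arm.masks_of(c,name); m=min(ms,key=lambda d:np.hypot(*(np.array(d["location"])-near)))
    print(c,name,round(m["p"],2),np.round(m["location"],1),m["pixels"].sum()); return m["pixels"]
def fit(parts,masks,z,x0):
    S=4
    M={c:cv2.resize(m.astype(np.uint8),None,fx=S,fy=S,interpolation=0)>0 for c,m in masks.items()}
    def cost(p):
        R=Ro.from_euler("z",p[2]/100).as_matrix(); J=0
        for c,m in M.items():
            im=np.zeros(m.shape,np.uint8)
            for P in parts:
                q=(proj(c,P@R.T+[p[0],p[1],z])+.5)*S-.5
                cv2.fillConvexPoly(im,cv2.convexHull(np.round(q).astype(np.int32)),1)
            J+=1-(m&(im>0)).sum()/(m|(im>0)).sum()
        return J/len(M)
    best=None
    for dy in(0,):
        s=np.array([[0,0,0],[25,0,0],[0,25,0],[0,0,20]])+np.array(x0)*[1,1,100]
        for _ in range(2):
            r=minimize(cost,s[0] if s.ndim==2 else s,method="Nelder-Mead",options=dict(initial_simplex=s,xatol=.1,fatol=1e-5)); s=r.x+np.array([[0,0,0],[8,0,0],[0,-8,0],[0,0,-5]])
    return r.x[0],r.x[1],r.x[2]/100,r.fun
E
python3 - <<'E'
from h import *
print("start cap",ray("top",(349,205),198))
for name,parts,z,n,yaw in (("long_trolley",LONG,4,{"top":(158,222),"side":(195,176)},0.1),("station",STATION,0,{"top":(312,206),"side":(319,262)},-0.1),("bin",BIN,0,{"top":(192,220),"side":(222,205)},0.05)):
    ms={c:mask(c,name,p) for c,p in n.items()}
    x0=[*ray("top",n["top"],z+20)[:2],yaw]
    for sub in(ms,{"top":ms["top"]},{"side":ms["side"]}):
        print(name,list(sub),np.round(fit(parts,sub,z,x0),3))
c=arm.find_in("top","cap_top")[0]["location"];print(ray("top",c,198))
E
```

```text
start cap [ 555.08731794 -336.68117236  198.        ]
top long_trolley 0.93 [156.6 221.6] 393
side long_trolley 0.56 [195.6 178.7] 443
long_trolley ['top', 'side'] [ 5.11905e+02  3.72068e+02 -9.40000e-02  9.10000e-02]
long_trolley ['top'] [ 5.11026e+02  3.71196e+02 -1.12000e-01  8.50000e-02]Traceback (most recent call last):
  File "<stdin>", line 7, in <module>
  File "h.py", line 39, in fit
    r=minimize(cost,s[0] if s.ndim==2 else s,method="Nelder-Mead",options=dict(initial_simplex=s,xatol=.1,fatol=1e-5)); s=r.x+np.array([[0,0,0],[8,0,0],[0,-8,0],[0,0,-5]])
    res = _minimize_neldermead(fun, x0, args, callback, bounds=bounds,
                               **options)
    fsim[k] = func(sim[k])
              ~~~~^^^^^^^^
    fx = function(np.copy(x), *(wrapper_args + args))
  File "h.py", line 31, in cost
    q=(proj(c,P@R.T+[p[0],p[1],z])+.5)*S-.5
       ~~~~^^^^^^^^^^^^^^^^^^^^^^^
  File "h.py", line 15, in proj
    k=arm.calibration(c); R=np.array(k["R"])
ValueError: time passes only in moves, steps and waits
```

```bash
sed -i 's/k=arm.calibration(c)/k=CAL[c]/; s/^def box/CAL={c:arm.calibration(c) for c in("top","side")}\ndef box/' h.py
python3 - <<'E'
from h import *
for name,parts,z,n,yaw in (("long_trolley",LONG,4,{"top":(158,222),"side":(195,176)},-0.1),("station",STATION,0,{"top":(312,206),"side":(319,262)},-0.1),("bin",BIN,0,{"top":(192,220),"side":(222,205)},0.05)):
    ms={c:mask(c,name,p) for c,p in n.items()}
    x0=[*ray("top",n["top"],z+20)[:2],yaw]
    for sub in(ms,{"top":ms["top"]},{"side":ms["side"]}):
        f=fit(parts,sub,z,x0); print(name,list(sub),np.round(f,3))
    if name=="station":
        f=fit(parts,ms,z,x0)
        R=Ro.from_euler("z",f[2]).as_matrix()
        for q in([0,70,18],[0,-105,198]): print(q,R@q+[f[0],f[1],0])
c=arm.find_in("top","cap_top")[0]["location"];print(ray("top",c,198))
print(arm.read_state()["clock"])
E
```

```text
top long_trolley 0.93 [156.6 221.6] 393
side long_trolley 0.56 [195.6 178.7] 443
long_trolley ['top', 'side'] [ 5.11331e+02  3.71676e+02 -1.02000e-01  9.20000e-02]
long_trolley ['top'] [ 5.11056e+02  3.71575e+02 -1.03000e-01  8.30000e-02]
long_trolley ['side'] [ 5.13248e+02  3.74116e+02 -1.00000e-01  7.40000e-02]Traceback (most recent call last):
  File "<stdin>", line 3, in <module>
  File "h.py", line 22, in mask
    ms=arm.masks_of(c,name); m=min(ms,key=lambda d:np.hypot(*(np.array(d["location"])-near)))
                               ~~~^^^^^^^^^^^^^^^^^^^^^^^^^^^^^^^^^^^^^^^^^^^^^^^^^^^^^^^^^^^
ValueError: min() iterable argument is empty
```

```bash

python3 - <<'E'
from h import *
n={"top":(312,206),"side":(319,262)}; ms={}
for c in n:
    for i in range(3):
        arm.get_image(c)
        try: ms[c]=mask(c,"station",n[c]); break
        except ValueError: pass
x0=[*ray("top",n["top"],20)[:2],-0.1]
for sub in(ms,{"top":ms.get("top")},{"side":ms.get("side")}):
    if None in [v if v is None else 1 for v in sub.values()]: continue
    f=fit(STATION,sub,0,x0); print(list(sub),np.round(f,3))
    R=Ro.from_euler("z",f[2]).as_matrix()
    for q in([0,70,18],[0,-105,198]): print(q,R@q+[f[0],f[1],0])
for c in("top","side"):
    for d in arm.find_in(c,"cap_top")[:2]: print(c,d["p"],ray(c,d["location"],198 if c=="top" else 187))
s=arm.read_state(); R=Ro.from_quat(s["ee_rot"]).as_matrix(); print(s["clock"]); print(np.round(R,3),s["position"])
T=np.array([511.5,372]); print("tool-frame delta",R.T@(np.array([*T,100])-s["position"]))
E
```

```text
top station 0.7 [311.2 202.9] 2320
side station 0.96 [319.7 263.1] 3801
['top', 'side'] [ 5.73150e+02 -2.27607e+02 -1.37000e-01  4.20000e-02]
[0, 70, 18] [ 582.69860947 -158.26103404   18.        ]
[0, -105, 198] [ 558.82819457 -331.62539973  198.        ]
['top'] [ 5.72696e+02 -2.28426e+02 -1.42000e-01  4.40000e-02]
[0, 70, 18] [ 582.57717187 -159.12725891   18.        ]
[0, -105, 198] [ 557.87450726 -332.37499587  198.        ]
['side'] [ 5.74056e+02 -2.28147e+02 -1.49000e-01  3.40000e-02]
[0, 70, 18] [ 584.43361222 -158.92017894   18.        ]
[0, -105, 198] [ 558.49059714 -331.98652451  198.        ]
top 0.46 [ 555.188137   -330.70592593  198.        ]
side 0.72 [ 562.88875954 -321.47239306  187.        ]
1.55
[[-0.967 -0.    -0.253]
 [ 0.253 -0.    -0.967]
 [ 0.    -1.     0.   ]] [158.0894379  604.65075358 231.31710394]
tool-frame delta [-400.77417208  131.31488788  135.66887465]
```

```bash
python3 -m creep '[{"delta_pos":[-36,3,12],"rot":[0,0,0],"jaw":60},{"delta_pos":[-36,3,12],"rot":[0,0,0],"jaw":60},{"delta_pos":[-36,3,12],"rot":[0,0,0],"jaw":60},{"delta_pos":[-36,3,12],"rot":[0,0,0],"jaw":60},{"delta_pos":[-36,3,12],"rot":[0,0,0],"jaw":60},{"delta_pos":[-36,3,12],"rot":[0,0,0],"jaw":60},{"delta_pos":[-36,3,12],"rot":[0,0,0],"jaw":60},{"delta_pos":[-36,3,12],"rot":[0,0,0],"jaw":60},{"delta_pos":[-36,3,12],"rot":[0,0,0],"jaw":60},{"delta_pos":[-36,3,12],"rot":[0,0,0],"jaw":60}]'
python3 -m creep '[{"delta_pos":[-20,15,8],"rot":[0,0,0],"jaw":60},{"delta_pos":[-20.8,15,7.7],"rot":[0,0,0],"jaw":60},{"delta_pos":[0,15,0],"rot":[0,-0.05,0],"jaw":60},{"delta_pos":[0,15,0],"rot":[0,-0.05,0],"jaw":60},{"delta_pos":[0,15,0],"rot":[0,-0.053,0],"jaw":60},{"delta_pos":[0,10,0],"rot":[0,0,0],"jaw":60},{"delta_pos":[0,6,0],"rot":[0,0,0],"jaw":60},{"delta_pos":[0,0,0],"rot":[0,0,0],"jaw":60},{"delta_pos":[0,0,0],"rot":[0,0,0],"jaw":60},{"delta_pos":[0,0,0],"rot":[0,0,0],"jaw":60}]'
cat > look.py <<'E'
import sys
from h import *
tag,goal=sys.argv[1],[float(v) for v in sys.argv[2].split(",")]  # x y z heading of tool z
s=arm.read_state(); R=Ro.from_quat(s["ee_rot"]).as_matrix(); hd=np.arctan2(R[1,2],R[0,2])
print("clock",s["clock"],"pos",np.round(s["position"],1),"head",round(hd,3),"down",np.round(R[:,1],3),"F",np.round(s["contact_force"],1),"w",round(s["gripper_width"],1),"j",np.round(s["joints"],2))
print("tool delta",np.round(R.T@(np.array(goal[:3])-s["position"]),1),"rot y",round(-((goal[3]-hd+np.pi)%(2*np.pi)-np.pi),3))
if tag!="-":
    n=[float(v) for v in sys.argv[3].split(",")]; out=[]
    for c in("top","side"):
        im=arm.get_image(c)[:,:,::-1]; u,v=np.clip(proj(c,[n])[0].astype(int),60,[499,359]); out.append(cv2.resize(im[v-60:v+60,u-60:u+60],(390,390),interpolation=2))
    cv2.imwrite(f"pics/{tag}.png",np.hstack(out))
E
python3 look.py pre 511.5,372,18,-1.673 511,372,40
```

```text
clock: 2.38
position: [477.5, 396.3, 201.4]
ee_rot: [0.09, 0.701, -0.701, -0.09]
contact_force: [-0.2, 0.3, 0.2]
gripper_width: 60.0
clock: 3.22
position: [512.0, 372.6, 111.4]
ee_rot: [0.037, 0.707, -0.706, -0.036]
contact_force: [0.6, -0.2, -0.2]
gripper_width: 60.1
clock 3.2167 pos [512.  372.6 111.4] head -1.674 down [ 0.002  0.001 -1.   ] F [ 0.6 -0.2 -0.2] w 60.1 j [ 0.88  0.5  -0.13  0.   -0.94  0.58]
tool delta [ 0.5 93.4  0.8] rot y -0.001
```

View pics/pre.png

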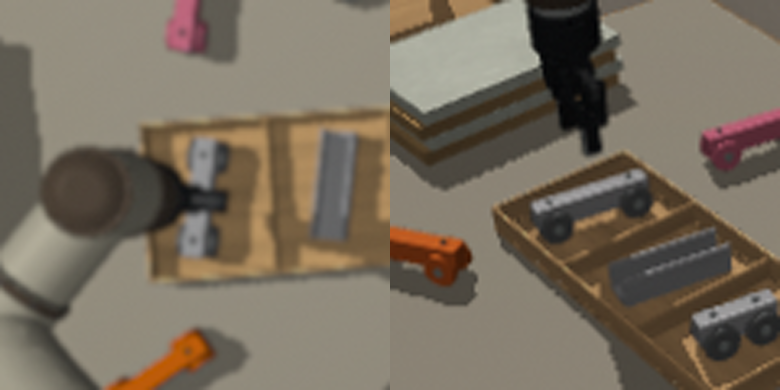

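The gripper is centred over the silver bar: top crop (205,197), bar centre (203,197). I'm going down and closing.

```bash
python3 -m creep '[{"delta_pos":[0,20,0.5],"rot":[0,0,0],"jaw":60},{"delta_pos":[0,20,0],"rot":[0,0,0],"jaw":60},{"delta_pos":[0,20,0],"rot":[0,0,0],"jaw":60},{"delta_pos":[0,15,0],"rot":[0,0,0],"jaw":60},{"delta_pos":[0,12,0],"rot":[0,0,0],"jaw":60},{"delta_pos":[0,10,0],"rot":[0,0,0],"jaw":60},{"delta_pos":[0,0,0],"rot":[0,0,0],"jaw":60},{"delta_pos":[0,0,0],"rot":[0,0,0],"jaw":60},{"delta_pos":[0,0,0],"rot":[0,0,0],"jaw":40},{"delta_pos":[0,0,0],"rot":[0,0,0],"jaw":20}]'
python3 -m creep '[{"delta_pos":[0,0,0],"rot":[0,0,0],"jaw":10},{"delta_pos":[0,0,0],"rot":[0,0,0],"jaw":10},{"delta_pos":[0,0,0],"rot":[0,0,0],"jaw":10},{"delta_pos":[0,0,0],"rot":[0,0,0],"jaw":10},{"delta_pos":[0,0,0],"rot":[0,0,0],"jaw":10},{"delta_pos":[0,0,0],"rot":[0,0,0],"jaw":10},{"delta_pos":[0,0,0],"rot":[0,0,0],"jaw":10},{"delta_pos":[0,-5,0],"rot":[0,0,0],"jaw":10},{"delta_pos":[0,-10,0],"rot":[0,0,0],"jaw":10},{"delta_pos":[0,-15,0],"rot":[0,0,0],"jaw":10}]'
python3 look.py - 583,-159,190,-3.284
```

```text
clock: 4.15
position: [512.1, 372.1, 14.5]
ee_rot: [0.037, 0.707, -0.706, -0.036]
contact_force: [0.1, -0.5, -0.6]
gripper_width: 37.0
clock: 4.98
position: [510.0, 369.9, 41.7]
ee_rot: [-0.035, -0.705, 0.708, 0.038]
contact_force: [-0.2, -0.1, -3.1]
gripper_width: 23.3
clock 4.9833 pos [510.  369.9  41.7] head -1.674 down [-0.004 -0.004 -1.   ] F [-0.2 -0.1 -3.1] w 23.3 j [ 0.88  0.58 -0.19 -0.   -0.8   0.58]
tool delta [-126.8 -146.6  519.2] rot y 1.61
```

```bash
python3 -m creep '[{"delta_pos":[0,-20,0],"rot":[0,0,0],"jaw":10},{"delta_pos":[0,-30,0],"rot":[0,0,0],"jaw":10},{"delta_pos":[0,-35,0],"rot":[0,0,0],"jaw":10},{"delta_pos":[0,-30,0],"rot":[0,0,0],"jaw":10},{"delta_pos":[0,-20,0],"rot":[0,0,0],"jaw":10},{"delta_pos":[0,-12,0],"rot":[0,0,0],"jaw":10},{"delta_pos":[0,0,5],"rot":[0,0,0],"jaw":10},{"delta_pos":[0,0,15],"rot":[0,0,0],"jaw":10},{"delta_pos":[0,0,25],"rot":[0,0,0],"jaw":10},{"delta_pos":[0,0,25],"rot":[0,0,0],"jaw":10}]'
python3 look.py lift 583,-159,190,-3.284 505,320,185
```

```text
clock: 5.82
position: [502.9, 300.3, 188.3]
ee_rot: [-0.035, -0.705, 0.707, 0.037]
contact_force: [0.4, -0.5, -2.6]
gripper_width: 23.8
clock 5.8167 pos [502.9 300.3 188.3] head -1.673 down [-0.003 -0.002 -1.   ] F [ 0.4 -0.5 -2.6] w 23.8 j [ 0.81  0.35 -0.15 -0.   -1.07  0.65]
tool delta [-126.7   -1.   448.7] rot y 1.611
```

View pics/lift.png

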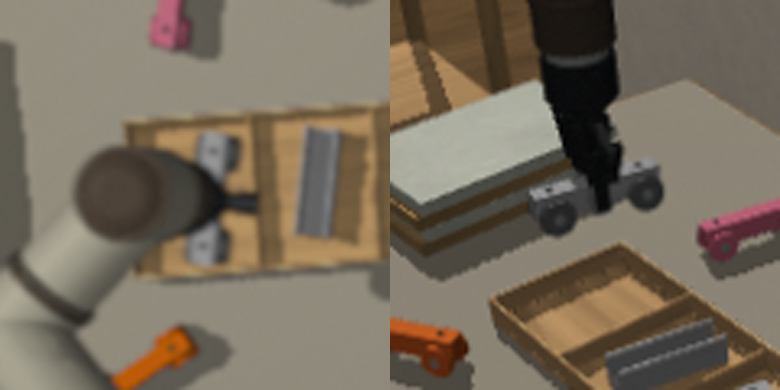

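```bash
python3 -m creep '[{"delta_pos":[-8,0,30],"rot":[0,0,0],"jaw":10},{"delta_pos":[-11,0,39],"rot":[0,0,0],"jaw":10},{"delta_pos":[-11,0,39],"rot":[0,0,0],"jaw":10},{"delta_pos":[-11,0,39],"rot":[0,0,0],"jaw":10},{"delta_pos":[-11,0,39],"rot":[0,0,0],"jaw":10},{"delta_pos":[-11,0,39],"rot":[0,0,0],"jaw":10},{"delta_pos":[-11,0,39],"rot":[0,0,0],"jaw":10},{"delta_pos":[-11,0,39],"rot":[0,0,0],"jaw":10},{"delta_pos":[-11,0,39],"rot":[0,0,0],"jaw":10},{"delta_pos":[-8,0,25],"rot":[0,0,0],"jaw":10}]'
python3 -m creep '[{"delta_pos":[-4,0,15],"rot":[0,0.06,0],"jaw":10},{"delta_pos":[0,0,0],"rot":[0,0.12,0],"jaw":10},{"delta_pos":[0,0,0],"rot":[0,0.12,0],"jaw":10},{"delta_pos":[0,0,0],"rot":[0,0.12,0],"jaw":10},{"delta_pos":[0,0,0],"rot":[0,0.12,0],"jaw":10},{"delta_pos":[0,0,0],"rot":[0,0.12,0],"jaw":10},{"delta_pos":[0,0,0],"rot":[0,0.12,0],"jaw":10},{"delta_pos":[0,0,0],"rot":[0,0.12,0],"jaw":10},{"delta_pos":[0,0,0],"rot":[0,0.12,0],"jaw":10},{"delta_pos":[0,0,0],"rot":[0,0.12,0],"jaw":10}]'
python3 -m creep '[{"delta_pos":[0,0,0],"rot":[0,0.12,0],"jaw":10},{"delta_pos":[0,0,0],"rot":[0,0.12,0],"jaw":10},{"delta_pos":[0,0,0],"rot":[0,0.12,0],"jaw":10},{"delta_pos":[0,0,0],"rot":[0,0.08,0],"jaw":10},{"delta_pos":[0,0,0],"rot":[0,0.031,0],"jaw":10},{"delta_pos":[0,0,0],"rot":[0,0,0],"jaw":10},{"delta_pos":[0,0,0],"rot":[0,0,0],"jaw":10},{"delta_pos":[0,0,0],"rot":[0,0,0],"jaw":10},{"delta_pos":[0,0,0],"rot":[0,0,0],"jaw":10},{"delta_pos":[0,0,0],"rot":[0,0,0],"jaw":10}]'
python3 look.py - 583,-159,110,-3.284
```

```text
clock: 6.75
position: [569.1, -77.1, 188.9]
ee_rot: [-0.036, -0.706, 0.706, 0.038]
contact_force: [0.7, 1.0, -2.9]
gripper_width: 23.3
clock: 7.58
position: [571.6, -89.2, 188.8]
ee_rot: [-0.413, -0.573, 0.574, 0.414]
contact_force: [0.3, 0.4, -3.6]
gripper_width: 23.6
clock: 8.42
position: [572.4, -89.2, 190.1]
ee_rot: [-0.534, -0.463, 0.463, 0.534]
contact_force: [-1.0, -0.0, -2.1]
gripper_width: 23.5
clock 8.4167 pos [572.4 -89.2 190.1] head 2.999 down [-0.  0. -1.] F [-1.  -0.  -2.1] w 23.5 j [ 0.12  0.34 -0.17 -0.   -1.06 -0.27]
tool delta [-67.6  80.1 -20.4] rot y -0.0
```

```bash
python3 -m creep '[{"delta_pos":[-12,0,-4],"rot":[0,0,0],"jaw":10},{"delta_pos":[-20,0,-6],"rot":[0,0,0],"jaw":10},{"delta_pos":[-20,10,-6],"rot":[0,0,0],"jaw":10},{"delta_pos":[-15.6,20,-4.4],"rot":[0,0,0],"jaw":10},{"delta_pos":[0,25,0],"rot":[0,0,0],"jaw":10},{"delta_pos":[0,15,0],"rot":[0,0,0],"jaw":10},{"delta_pos":[0,10,0],"rot":[0,0,0],"jaw":10},{"delta_pos":[0,0,0],"rot":[0,0,0],"jaw":10},{"delta_pos":[0,0,0],"rot":[0,0,0],"jaw":10},{"delta_pos":[0,0,0],"rot":[0,0,0],"jaw":10}]'
python3 look.py over 583,-159,60,-3.284 580,-180,90
python3 - <<'E'
from h import *
s=arm.read_state()
for c in ("top","side"):
    p=proj(c,[[583,-159,120]])[0]
    try: m=mask(c,"long_trolley",p)
    except Exception as e: print(c,e); continue
    if m.sum()>150 : print(c,np.round(fit(LONG,{c:m},s["position"][2]-10,[583,-159,-1.71]),3))
E
```

```text
clock: 9.25
position: [584.2, -159.2, 111.7]
ee_rot: [0.535, 0.464, -0.463, -0.533]
contact_force: [0.7, -0.4, -2.5]
gripper_width: 23.0
clock 9.25 pos [ 584.2 -159.2  111.7] head 2.999 down [ 0.003 -0.001 -1.   ] F [ 0.7 -0.4 -2.5] w 23.0 j [ 0.    0.46 -0.2   0.   -0.91 -0.14]
tool delta [ 0.  51.7  1.4] rot y 0.0
top long_trolley 0.59 [153.4 159.4] 377
top [ 583.   -159.     -1.71    1.  ]
side long_trolley 0.87 [309.  229.5] 407
side [ 5.83889e+02 -1.61281e+02 -1.70200e+00  4.12000e-01]
```

View pics/over.png

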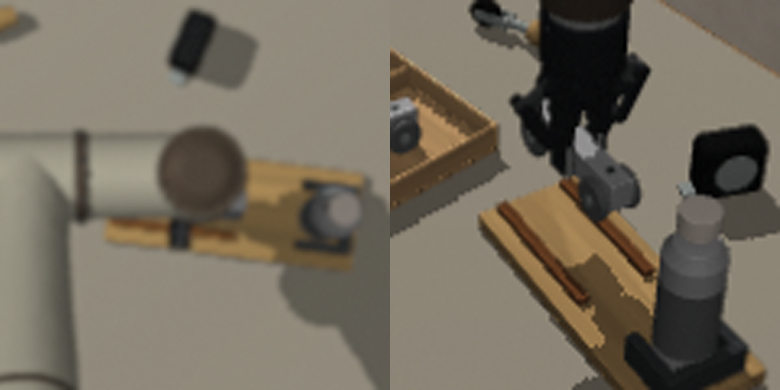

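```bash
python3 -m creep '[{"delta_pos":[0,12,0.7],"rot":[0,0,0],"jaw":10},{"delta_pos":[0,16,0.7],"rot":[0,0,0],"jaw":10},{"delta_pos":[0,16,0],"rot":[0,0,0],"jaw":10},{"delta_pos":[0,12,0],"rot":[0,0,0],"jaw":10},{"delta_pos":[0,8,0],"rot":[0,0,0],"jaw":10},{"delta_pos":[0,5,0],"rot":[0,0,0],"jaw":10},{"delta_pos":[0,4,0],"rot":[0,0,0],"jaw":10},{"delta_pos":[0,3,0],"rot":[0,0,0],"jaw":10},{"delta_pos":[0,0,0],"rot":[0,0,0],"jaw":10},{"delta_pos":[0,0,0],"rot":[0,0,0],"jaw":10}]'
python3 look.py low 583,-159,28.5,-3.284 580,-180,40
```

```text
clock: 10.28
position: [582.1, -158.9, 34.8]
ee_rot: [0.535, 0.463, -0.463, -0.534]
contact_force: [0.3, 0.9, -3.3]
gripper_width: 23.0
clock 10.2833 pos [ 582.1 -158.9   34.8] head 2.999 down [ 0.001 -0.    -1.   ] F [ 0.3  0.9 -3.3] w 23.0 j [ 0.    0.55 -0.27  0.   -0.75 -0.14]
tool delta [ 0.1  6.3 -0.9] rot y -0.0
```

View pics/low.png

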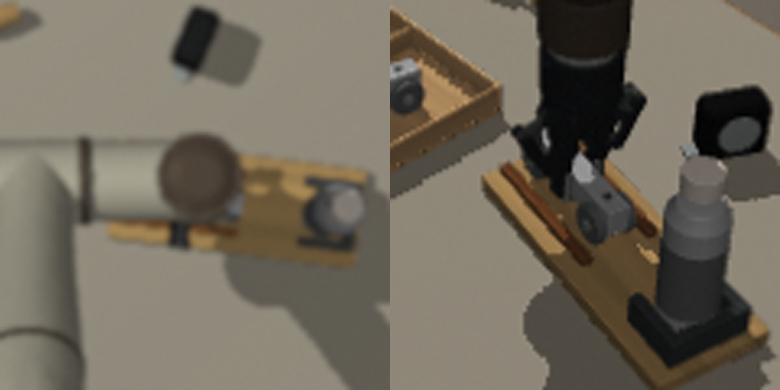

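```bash
python3 -m creep '[{"delta_pos":[0,1.5,-0.5],"rot":[0,0,0],"jaw":10},{"delta_pos":[0,1.5,-0.4],"rot":[0,0,0],"jaw":10},{"delta_pos":[0,1,0],"rot":[0,0,0],"jaw":10},{"delta_pos":[0,1,0],"rot":[0,0,0],"jaw":10},{"delta_pos":[0,0,0],"rot":[0,0,0],"jaw":10},{"delta_pos":[0,0,0],"rot":[0,0,0],"jaw":10},{"delta_pos":[0,0,0],"rot":[0,0,0],"jaw":10},{"delta_pos":[0,0,0],"rot":[0,0,0],"jaw":10},{"delta_pos":[0,0,0],"rot":[0,0,0],"jaw":10},{"delta_pos":[0,0,0],"rot":[0,0,0],"jaw":10}]'
python3 - <<'E'
from h import *
s=arm.read_state()
arm.get_image("side"); m=mask("side","long_trolley",proj("side",[[583,-159,50]])[0])
print(np.round(fit(LONG,{"side":m},s["position"][2]-10.5,[583,-159,-1.71]),3))
E
```

```text
clock: 11.22
position: [582.6, -159.0, 29.4]
ee_rot: [0.534, 0.463, -0.463, -0.534]
contact_force: [0.6, 0.8, -2.8]
gripper_width: 22.9
side long_trolley 0.91 [307.2 249. ] 384
[ 5.80392e+02 -1.62629e+02 -1.73300e+00  3.96000e-01]
```

```bash
python3 -m creep '[{"delta_pos":[0,0.5,0],"rot":[0,0,0],"jaw":10},{"delta_pos":[0,0.5,0],"rot":[0,0,0],"jaw":10},{"delta_pos":[0,0.3,0],"rot":[0,0,0],"jaw":10},{"delta_pos":[0,0.2,0],"rot":[0,0,0],"jaw":10},{"delta_pos":[0,0,0],"rot":[0,0,0],"jaw":10},{"delta_pos":[0,0,0],"rot":[0,0,0],"jaw":10},{"delta_pos":[0,0,0],"rot":[0,0,0],"jaw":10},{"delta_pos":[0,0,0],"rot":[0,0,0],"jaw":10},{"delta_pos":[0,0,0],"rot":[0,0,0],"jaw":10},{"delta_pos":[0,0,0],"rot":[0,0,0],"jaw":10}]'
```

```text
clock: 12.15
position: [582.7, -159.0, 28.6]
ee_rot: [0.535, 0.463, -0.463, -0.534]
contact_force: [-2.4, 1.6, 5.6]
gripper_width: 23.0
```

Contact came at the expected height. I'm releasing and backing straight up.

```bash
python3 -m creep '[{"delta_pos":[0,-0.3,0],"rot":[0,0,0],"jaw":10},{"delta_pos":[0,0,0],"rot":[0,0,0],"jaw":26},{"delta_pos":[0,0,0],"rot":[0,0,0],"jaw":30},{"delta_pos":[0,0,0],"rot":[0,0,0],"jaw":38},{"delta_pos":[0,0,0],"rot":[0,0,0],"jaw":45},{"delta_pos":[0,0,0],"rot":[0,0,0],"jaw":45},{"delta_pos":[0,0,0],"rot":[0,0,0],"jaw":45},{"delta_pos":[0,0,0],"rot":[0,0,0],"jaw":45},{"delta_pos":[0,-5,0],"rot":[0,0,0],"jaw":45},{"delta_pos":[0,-10,0],"rot":[0,0,0],"jaw":45}]'
python3 -m creep '[{"delta_pos":[0,-20,0],"rot":[0,0,0],"jaw":45},{"delta_pos":[0,-35,0],"rot":[0,0,0],"jaw":45},{"delta_pos":[0,-40,0],"rot":[0,0,0],"jaw":45},{"delta_pos":[0,-40,0],"rot":[0,0,0],"jaw":30},{"delta_pos":[0,-40,0],"rot":[0,0,0],"jaw":10},{"delta_pos":[0,-30,0],"rot":[0,0,0],"jaw":0},{"delta_pos":[0,-10,0],"rot":[0,0,0],"jaw":0},{"delta_pos":[0,0,0],"rot":[0,0,0],"jaw":0},{"delta_pos":[0,0,0],"rot":[0,0,0],"jaw":0},{"delta_pos":[0,0,0],"rot":[0,0,0],"jaw":0}]'
python3 look.py placed 558.5,-332,230,2.999 575,-180,40
python3 - <<'E'
from h import *
for c in("top","side"):
    try:
        m=mask(c,"long_trolley",proj(c,[[583,-159,50]])[0]); print(np.round(fit(LONG,{c:m},18,[583,-159,-1.71]),3))
    except Exception as e: print(c,e)
E
```

```text
clock: 12.98
position: [581.6, -158.9, 42.4]
ee_rot: [-0.534, -0.462, 0.464, 0.535]
contact_force: [-0.2, -0.8, 0.5]
gripper_width: 45.1
clock: 13.82
position: [581.5, -158.7, 256.2]
ee_rot: [-0.533, -0.462, 0.464, 0.536]
contact_force: [0.7, -0.6, 0.4]
gripper_width: -0.0
clock 13.8167 pos [ 581.5 -158.7  256.2] head 2.998 down [-0.004  0.001 -1.   ] F [ 0.7 -0.6  0.4] w -0.0 j [ 0.    0.33 -0.01 -0.   -1.23 -0.14]
tool delta [-174.8   26.2   -2.1] rot y -0.001
top long_trolley 0.88 [154.  158.9] 477
[ 583.   -159.     -1.71    1.  ]
side long_trolley 0.78 [303.3 246.2] 585
[ 5.81838e+02 -1.61356e+02 -1.74100e+00  8.30000e-02]
```

View pics/placed.png

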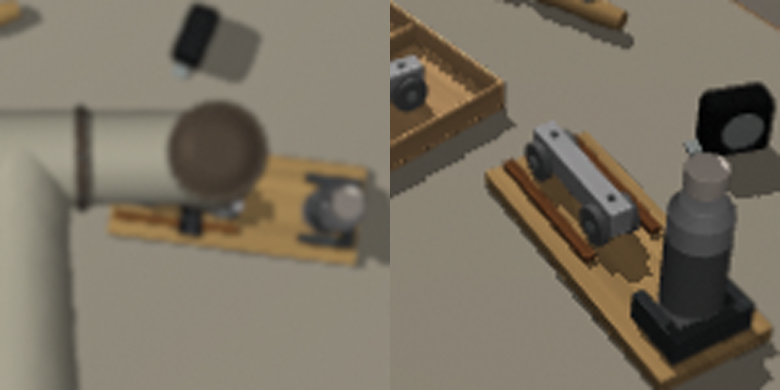

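```bash
python3 -m creep '[{"delta_pos":[-25,0,-0.5],"rot":[0,0,0],"jaw":0},{"delta_pos":[-38,0,-0.5],"rot":[0,0,0],"jaw":0},{"delta_pos":[-38,0,-0.5],"rot":[0,0,0],"jaw":0},{"delta_pos":[-38,0,-0.5],"rot":[0,0,0],"jaw":0},{"delta_pos":[-25,0,0],"rot":[0,0,0],"jaw":0},{"delta_pos":[-10.8,10,0],"rot":[0,0,0],"jaw":0},{"delta_pos":[0,18,0],"rot":[0,0,0],"jaw":0},{"delta_pos":[0,10,0],"rot":[0,0,0],"jaw":0},{"delta_pos":[0,6,0],"rot":[0,0,0],"jaw":0},{"delta_pos":[0,0,0],"rot":[0,0,0],"jaw":0}]'
python3 look.py cap 558.5,-332,203,2.999 558,-332,200
```

```text
clock: 14.85
position: [558.9, -331.2, 211.6]
ee_rot: [-0.533, -0.462, 0.464, 0.536]
contact_force: [0.9, 0.7, 0.3]
gripper_width: -0.2
clock 14.85 pos [ 558.9 -331.2  211.6] head 2.999 down [-0.004  0.002 -1.   ] F [0.9 0.7 0.3] w -0.2 j [-0.29  0.44  0.05 -0.   -1.18  0.14]
tool delta [-0.9  8.6  0.3] rot y 0.0
```

View pics/cap.png

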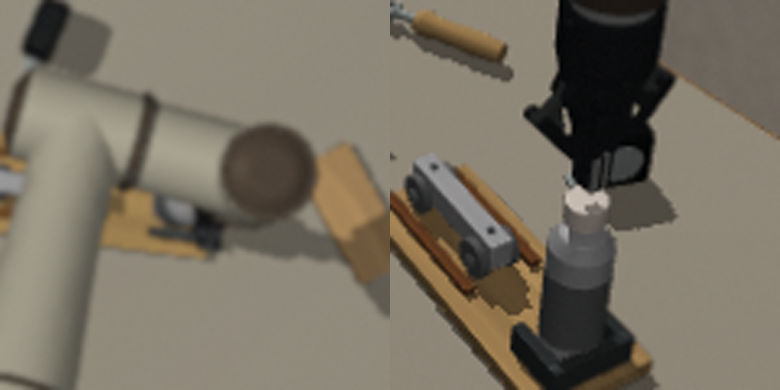

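```bash
python3 -m creep '[{"delta_pos":[-0.5,5,0],"rot":[0,0,0],"jaw":0},{"delta_pos":[0,4,0],"rot":[0,0,0],"jaw":0},{"delta_pos":[0,3,0],"rot":[0,0,0],"jaw":0},{"delta_pos":[0,2,0],"rot":[0,0,0],"jaw":0},{"delta_pos":[0,2,0],"rot":[0,0,0],"jaw":0},{"delta_pos":[0,2,0],"rot":[0,0,0],"jaw":0},{"delta_pos":[0,0,0],"rot":[0,0,0],"jaw":0},{"delta_pos":[0,0,0],"rot":[0,0,0],"jaw":0},{"delta_pos":[0,0,0],"rot":[0,0,0],"jaw":0},{"delta_pos":[0,0,0],"rot":[0,0,0],"jaw":0}]'
```

```text
clock: 15.78
position: [559.6, -332.7, 196.5]
ee_rot: [0.535, 0.463, -0.463, -0.534]
contact_force: [-0.9, 1.3, 1.3]
gripper_width: 0.2
```

```bash
python3 -m creep '[{"delta_pos":[0,1,0],"rot":[0,0,0],"jaw":0},{"delta_pos":[0,1,0],"rot":[0,0,0],"jaw":0},{"delta_pos":[0,1,0],"rot":[0,0,0],"jaw":0},{"delta_pos":[0,1,0],"rot":[0,0,0],"jaw":0},{"delta_pos":[0,0,0],"rot":[0,0,0],"jaw":0},{"delta_pos":[0,0,0],"rot":[0,0,0],"jaw":0},{"delta_pos":[0,0,0],"rot":[0,0,0],"jaw":0},{"delta_pos":[0,0,0],"rot":[0,0,0],"jaw":0},{"delta_pos":[0,0,0],"rot":[0,0,0],"jaw":0},{"delta_pos":[0,0,0],"rot":[0,0,0],"jaw":0}]'
python3 look.py - 558.5,-332,190,2.999
```

```text
clock: 16.62
position: [559.6, -332.8, 192.2]
ee_rot: [0.535, 0.463, -0.463, -0.534]
contact_force: [-0.9, 1.8, 4.0]
gripper_width: -0.1
clock 16.6167 pos [ 559.6 -332.8  192.2] head 2.999 down [ 0. -0. -1.] F [-0.9  1.8  4. ] w -0.1 j [-0.29  0.46  0.02  0.   -1.14  0.15]
tool delta [0.6 2.2 1.2] rot y -0.0
```

```bash
python3 -m creep '[{"delta_pos":[0,1,0],"rot":[0,0,0],"jaw":0},{"delta_pos":[0,0.7,0],"rot":[0,0,0],"jaw":0},{"delta_pos":[0,0.6,0],"rot":[0,0,0],"jaw":0},{"delta_pos":[0,0.3,0],"rot":[0,0,0],"jaw":0},{"delta_pos":[0,0,0],"rot":[0,0,0],"jaw":0},{"delta_pos":[0,0,0],"rot":[0,0,0],"jaw":0},{"delta_pos":[0,0,0],"rot":[0,0,0],"jaw":0},{"delta_pos":[0,0,0],"rot":[0,0,0],"jaw":0},{"delta_pos":[0,0,0],"rot":[0,0,0],"jaw":0},{"delta_pos":[0,0,0],"rot":[0,0,0],"jaw":0}]'
```

```text
clock: 17.45
position: [559.7, -332.8, 190.1]
ee_rot: [0.535, 0.463, -0.463, -0.534]
contact_force: [-1.1, 2.0, 7.0]
gripper_width: -0.3
```

```bash
python3 -m creep '[{"delta_pos":[0,0.4,0],"rot":[0,0,0],"jaw":0},{"delta_pos":[0,0.3,0],"rot":[0,0,0],"jaw":0},{"delta_pos":[0,0,0],"rot":[0,0,0],"jaw":0},{"delta_pos":[0,0,0],"rot":[0,0,0],"jaw":0},{"delta_pos":[0,0,0],"rot":[0,0,0],"jaw":0},{"delta_pos":[0,0,0],"rot":[0,0,0],"jaw":0},{"delta_pos":[0,0,0],"rot":[0,0,0],"jaw":0},{"delta_pos":[0,0,0],"rot":[0,0,0],"jaw":0},{"delta_pos":[0,0,0],"rot":[0,0,0],"jaw":0},{"delta_pos":[0,0,0],"rot":[0,0,0],"jaw":0}]'
```

```text
clock: 18.28
position: [559.7, -332.8, 190.1]
ee_rot: [0.535, 0.463, -0.463, -0.534]
contact_force: [-2.2, 3.1, 9.3]
gripper_width: 0.3
```

The cap has bottomed: z stayed at 190.1 while the force rose to 9.3 N. I'll give one last short push and then lift off.

```bash
python3 -m creep '[{"delta_pos":[0,0.6,0],"rot":[0,0,0],"jaw":0},{"delta_pos":[0,0,0],"rot":[0,0,0],"jaw":0},{"delta_pos":[0,0,0],"rot":[0,0,0],"jaw":0},{"delta_pos":[0,0,0],"rot":[0,0,0],"jaw":0},{"delta_pos":[0,-3,0],"rot":[0,0,0],"jaw":0},{"delta_pos":[0,-5,0],"rot":[0,0,0],"jaw":0},{"delta_pos":[0,-10,0],"rot":[0,0,0],"jaw":0},{"delta_pos":[0,-20,0],"rot":[0,0,0],"jaw":0},{"delta_pos":[0,-25,0],"rot":[0,0,0],"jaw":0},{"delta_pos":[0,-25,0],"rot":[0,0,0],"jaw":0}]'
python3 -m creep '[{"delta_pos":[0,-10,-15],"rot":[0,0,0],"jaw":0},{"delta_pos":[-30,0,0],"rot":[0,0,0],"jaw":0},{"delta_pos":[-38,0,0],"rot":[0,0,0],"jaw":0},{"delta_pos":[-38,0,0],"rot":[0,0,0],"jaw":0},{"delta_pos":[-38,0,0],"rot":[0,0,0],"jaw":0},{"delta_pos":[-38,0,0],"rot":[0,0,0],"jaw":0},{"delta_pos":[-20,0,0],"rot":[0,0,0],"jaw":0},{"delta_pos":[0,0,0],"rot":[0,0,0],"jaw":0},{"delta_pos":[0,0,0],"rot":[0,0,0],"jaw":0},{"delta_pos":[0,0,0],"rot":[0,0,0],"jaw":0}]'
python3 look.py final 558.5,-332,190,2.999 572,-230,60
python3 - <<'E'
from h import *
for c in("top","side"):
    try:
        m=mask(c,"long_trolley",proj(c,[[583,-159,50]])[0]); print(np.round(fit(LONG,{c:m},18,[583,-159,-1.71]),3))
    except Exception as e: print(c,e)
E
```

```text
clock: 19.12
position: [559.3, -332.9, 276.0]
ee_rot: [-0.534, -0.463, 0.463, 0.535]
contact_force: [0.5, 0.0, 0.5]
gripper_width: -0.0
clock: 19.95
position: [545.7, -534.6, 285.5]
ee_rot: [-0.534, -0.463, 0.463, 0.535]
contact_force: [0.0, 0.4, 0.0]
gripper_width: -0.1
clock 19.95 pos [ 545.7 -534.6  285.5] head 2.999 down [-0.001  0.001 -1.   ] F [0.  0.4 0. ] w -0.1 j [-0.56  0.62  0.53 -0.   -1.48  0.42]
tool delta [202.3  95.7  16.1] rot y -0.0
top long_trolley 0.91 [297. 201.] 341
[ 5.79641e+02 -1.63212e+02 -1.75000e+00  9.80000e-02]
side long_trolley 0.95 [302.4 245.8] 605
[ 5.80939e+02 -1.61131e+02 -1.71900e+00  7.60000e-02]
```

View pics/final.png

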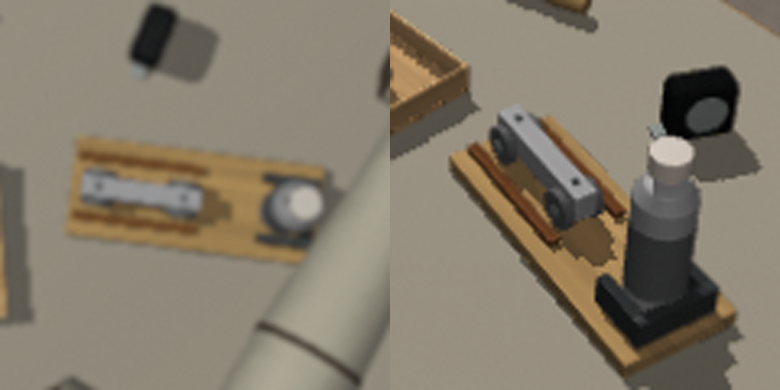

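```bash
python3 -c "
from bench import arm
print(arm.job_done())"
```

```text
the job is handed in; nothing more can be done
None
```

I took the long silver trolley from the left compartment of the bin and set it on its wheels between the rails, then let go. After that I pressed the spray can's cap fully down and let it spring back. The job was handed in about 20 s into the 59 s.

- **Placing:** the wheels met the board at the expected height. The last pictures show the trolley standing lengthways between the rails. The top and side fits put it 3 to 5 mm from the estimated rest point. They differ from each other by about 2 to 3 mm, which is near the calibration error.
- **Cap:** it stopped 8 mm down (tool height 190.1 mm). The force then rose from 7 to 9.3 N with no more movement, so it was at its stop. The final picture shows it up again.
- **Clear of everything:** the arm's final force reading was about 0 N, and it stood clear of the spray rest.
- **Other things:** I never reached for the other fittings, the look-alikes or the bench items. I did not measure their final positions.
- **Detection problems:** the network missed the spray rest in one call. Twice, while the arm hid the trolley, the top camera picked the pink look-alike instead. I ignored those results.

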